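Re-angle a swivel vise

TASK

Loosen the clamp handle of the swivel vise, swing the vise until its yellow index line points at the red angle mark (within about 2 degrees), then tighten the handle again by feel until it is firm at roughly 14 N of push on its post, so that the vise is locked there. Never push the handle harder than 20 N or the vise harder than 25 N, let go at the end, and leave the bottle, coupling and wrench alone.

Things in the scene. Friction and masses are not known exactly. Their poses are not given: they have to be found in the camera images.
- base: Round dark steel swivel base, 230 mm diameter, 22 mm high, bolted down. Origin: centre of its underside, on the vertical swivel axis. Its x axis points along the zero of the white degree ring (ticks every 10 degrees, clockwise). A bracket (x -18 to 18, y -61 to -117 mm, top z = 56 mm) carries the clamp screw, whose vertical axis is at x = 0, y = -80 mm.
- vise: Grey-green vise (160 mm along x, 60 mm along y, top 96 mm above the bench) on a steel flange of 98 mm radius, with a pipe across its jaws (x = -32 mm, 85 mm long, top z = 97 mm). Origin on the swivel axis at bench height; x runs to its index end. Unclamped it takes 3 to 8 N of push at 65 mm from the axis and does not coast; clamped it will not turn under 25 N. Push or squeeze it with 25 N at most.
- push_block (a point): Centre of the solid block at the vise's index end: 30 mm (along the vise) by 60 mm (across) by 45 mm high, from z = 51 to 96 mm above the bench, 65 mm from the swivel axis. Its flat sides (30 mm either side of the centre) are good to push on. A thin tommy bar 60 mm long lies across the vise 24 mm beyond this point, at z = 70 mm.
- index (a point): Outer end of the yellow index line on the flange, 98 mm from the swivel axis, 32 mm above the bench, on the vise's x axis.
- swivel (a joint): Vise angle about the base, rad, 0 = at the zero of the ring, growing clockwise seen from above, range -0.35 to 1.05. It equals mark when the index points at the mark. Tightening the clamp can drag it back by up to 0.03.
- mark_tip (a point): Inner end of the red angle-mark clip (15 x 5 x 7 mm, stiff on the ring), 99 mm from the swivel axis, 30 mm above the bench; its x axis points radially outwards along the clip.
- mark (a joint): Angle of the red mark on the base's ring, rad, same zero and sense as swivel. It must stay where it is.
- clamp_lever: Clamp screw with a black lever (z = 64 to 74 mm, 14 mm wide); its brass foot presses on the flange. Origin on the clamp's axis at bench height; the lever points along its own -y. Push its post square to the lever: 15 N breaks it loose, loose it turns with 1 to 3 N; when it bites the push climbs 1 to 1.5 N per mm of post travel. 11 to 18 N is properly tight, over 20 N too tight. It stays where it is left.
- post (a point): Centre of the orange upright post, 20 mm diameter, 42 mm high (z = 64 to 106 mm above the bench), 75 mm from the clamp's axis.
- clamp (a joint): Lever angle, rad, 0 at the start (tight, lever along the base's -y), growing counter-clockwise from above = loosening; range -1.65 to 1.15. From 0.45 on the clamp is free. The flange is not true: at the mark the lever becomes tight anywhere from 0.3 to 1.4 rad further clockwise than at the start, so no fixed angle is right: feel for it.
- oil_bottle: White plastic bottle, 60 mm diameter, 130 mm high, loose; a bystander. Origin: centre of its underside.
- coupling: Brass pipe coupling standing on end, 48 mm outside diameter, 42 mm high, loose; a bystander. Origin: centre of its underside.
- wrench_mid (a point): Middle of a wrench, 170 mm long, lying on the bench, loose; a bystander.

How it is judged:
By the outcome, as a careful person would: the job done as asked, in the order asked, and still so for the second after the job is handed in, with the robot touching nothing.
It also fails if it takes over 64 s, if anything falls off the work surface, if the arm or the gripper's body presses on something with over 40 N, if the wrist force passes 120 N, or if a joint passes its speed limit or range.

ROBOT

A 6-joint arm with a two-finger parallel gripper is mounted at the origin on the work surface. World frame = base frame: x ahead of the robot, y to its left, z up, the work surface at z = 0. Lengths are in mm, angles in rad, forces in N, time in s.
With the tool pointing down it reaches from about 350 to 975 mm from the base axis. Payload 7.1 kg.
Tool frame: the origin (TCP) lies midway between the tips of the shut fingers; the grasp point (between the pads) lies 19 mm behind it (ctrl.hold_point_z is the distance from the TCP to the grasp point, in mm); x points along the fingers, y is the direction in which the jaws open and shut, and the axes are right-handed (so a half turn about x gives the same grasp; the last joint's range is limited). The gripper opens to 88 mm and grips with 3 to 60 N. Pads are 20 mm wide; open, the fingers measure 115 mm over their backs; the gripper's body (75 mm by 178 mm) begins 61 mm behind the grasp point.
Start: joints at [1.307, 0.423, 1.63, -0, 1.089, -0.019], TCP at [151.445, 606.357, 222.675] pointing down, gripper open.
Joint ranges: [-3, 3], [-0.9, 2.11], [0.09, 2.58], [-1.31, 4.45], [0.11, 2.69], [-2.54, 2.54]. Speed limits (rad/s): [2.39, 2.39, 3.01, 3.14, 3.14, 3.14].

INTERFACE

Orientations are given as a rotation vector (axis times angle).
In Python, from workcell import ctrl, get_image, calibration gives the robot as it stands.
- The arm moves only by the tool move_arm, never from a script. Its argument "rows" is a list of rows, each a list of 5 numbers: the shift along the world's x, y, z in mm, then the turn about the world's z in rad, then the closure, from -1 (fully open) to 1 (shut). In form: [[tx, ty, tz, roll, jaw], ...]. A call has 1 to 12 rows; each row is the pose to reach, as a shift and turn from the pose measured when the call began; what a row does not reach only later rows make up. A row lasts 1/8 s, in which the tool goes at most 62.5 mm and 10.7 degrees, less where a joint would pass 70% of its speed; a pose out of reach is approached as far as the arm can. A call with a gripper value outside its range is refused whole. The fingers move at their own pace and stop on an object; the grip force is fixed at half the most. Time passes only in rows, so rows that repeat a pose let the fingers close. It gives the time, the measured TCP pose, the force and the opening at its end, in the units of the state.
- ctrl.get_obs(): the state, without advancing time (a new reading comes with each control period).
- get_image(name): name is "side" or "top" or "wrist"; returns the picture (400x640x3 uint8, blue, green, red); there is no depth.
- calibration(name): a dict with "fx", "fy", "cx", "cy" (pixels), "D" ([k1, k2, p1, p2, k3] as OpenCV has them; the pictures are not rectified), "view" (4x4, takes a point from world to camera coordinates); the wrist camera has in their place "T_tool_cam" (4x4, takes a point from camera to tool coordinates, whose origin is the TCP and whose axes are the tool frame's). Camera axes: x right, y up, looking along -z (the intrinsics and any distortion apply to the point x, -y, -z); pixel columns grow to the right and rows downward; lengths in mm; the calibration is good to about 2 mm. A picture is of the moment at which its call begins: read the wrist's pose just before it. calibration takes no time and is no camera call.
- ctrl.close_job(): hands the job in, once; it reports no verdict.
The state is a dict: "t": time; "qpos": joint angles; "qvel": joint speeds; "joint_torque": joint torques, N m; "ee_pos": TCP position; "orientation": TCP orientation; "ft_force": force on the tool from outside, world axes, zero at the start; "moment": the same for the moment, N m; "width": finger opening in mm.
Only numpy, scipy, OpenCV 4.12 (cv2) and the standard library are available. Lean on these libraries where they do the work, as an engineer would, in place of code of your own. Each camera call takes 0.05 s, during which the arm holds its last target.

## Working session

There is one attempt and no reset: what is moved stays moved. The work goes in short steps, Python scripts to look and compute and a tool call to move; the robot and the scene stay as the last step left them, time stands still between calls to the robot, and variables do not carry over. Pictures are saved under pics/ and viewed, and the job is handed in when it is done.

Besides the shell and the picture viewer there is one more tool, called after ">>>" in YAML: its name, and indented under it one key for each argument. move_arm: Moves the arm, as the interface text tells. Its arguments: {"type":"object","properties":{"rows":{"type":"array"}},"required":["rows"]}

```bash
mkdir -p pics; ls; python3 - <<'E'
from workcell import ctrl,get_image,calibration
import cv2
o=ctrl.get_obs();print(o)
for n in("top","side","wrist"):
    cv2.imwrite(f"pics/{n}0.png",get_image(n)); print(n,calibration(n))
E
```

```text
pics
{'t': 0.0, 'qpos': array([ 1.30697157e+00,  4.23754614e-01,  1.63069150e+00, -4.00764641e-06,
        1.08860504e+00, -1.89931425e-02]), 'qvel': array([ 0.00056984, -0.00078912,  0.00039507, -0.0009383 , -0.00024676,
       -0.00034111]), 'joint_torque': array([-1.56343009e-05, -5.44626939e+01, -2.73655128e+01,  6.44238107e-02,
        2.28468730e-02, -1.16177639e-04]), 'ee_pos': array([151.32298976, 605.83314356, 221.95494767]), 'orientation': array([ 0.19107058,  1.56243921, -0.19334422]), 'ft_force': array([-1.03019578,  0.37008825,  0.55943931]), 'moment': array([ 0.0117459 , -0.02167642, -0.04405543]), 'width': 88.16432049110384}
top {'fx': 441.36716238674717, 'fy': 441.36716238674717, 'cx': 324.0503726477382, 'cy': 195.1234876880092, 'D': array([-0.0750347,  0.       ,  0.       ,  0.       ,  0.       ]), 'view': array([[ 1.54306401e-02, -9.99815945e-01,  1.14005065e-02,
         1.11615558e+02],
       [ 9.86490217e-01,  1.70827708e-02,  1.62927070e-01,
        -5.54217604e+02],
       [-1.63091835e-01,  8.73241917e-03,  9.86572247e-01,
        -8.32087829e+02],
       [
[... 454 characters left out ...]
.08141316e-01,  8.17012417e-01,  5.37743344e-01,
        -9.43915783e+02],
       [ 0.00000000e+00,  0.00000000e+00,  0.00000000e+00,
         1.00000000e+00]])}
wrist {'fx': 346.5227584225043, 'fy': 346.5227584225043, 'cx': 329.41336595937884, 'cy': 201.14866307017513, 'D': array([0.01332144, 0.        , 0.        , 0.        , 0.        ]), 'T_tool_cam': array([[ 1.00378541e-03,  2.76658094e-01, -9.60967893e-01,
        -1.62781422e+02],
       [ 9.99998982e-01, -1.25247158e-03,  6.83974968e-04,
        -6.43231813e-01],
       [-1.01435777e-03, -9.60967601e-01, -2.76659069e-01,
        -7.57264099e+01],
       [ 0.00000000e+00,  0.00000000e+00,  0.00000000e+00,
         1.00000000e+00]])}
```

View pics/top0.png

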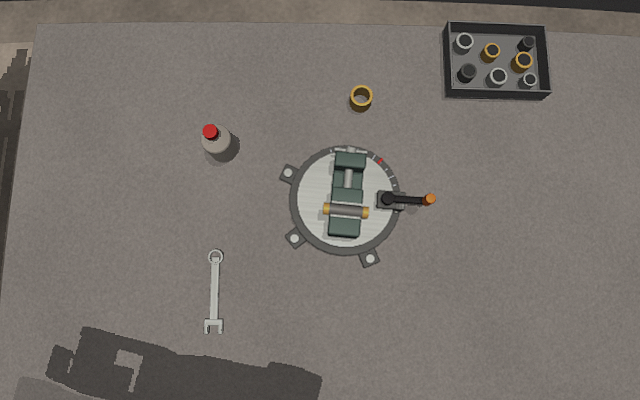

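View pics/side0.png

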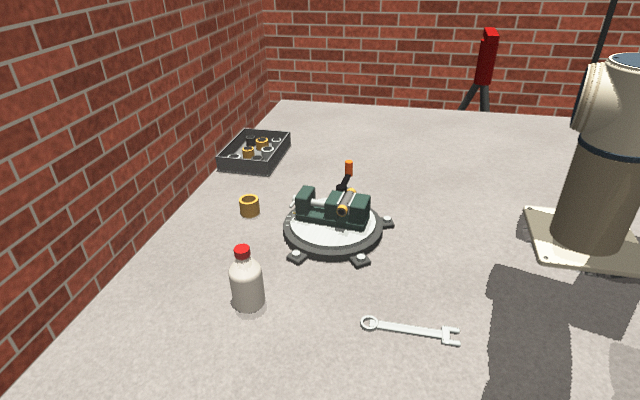

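View pics/wrist0.png

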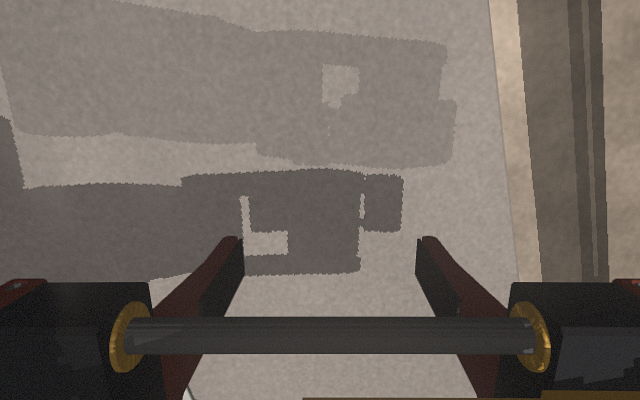

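```bash
cat > h.py <<'E'
import numpy as np,cv2
from workcell import ctrl,get_image,calibration
from scipy.spatial.transform import Rotation as R
def cam(n,obs=None):
    c=calibration(n); K=np.array([[c['fx'],0,c['cx']],[0,c['fy'],c['cy']],[0,0,1.]])
    if n=='wrist':
        T=np.eye(4);T[:3,:3]=R.from_rotvec(obs['orientation']).as_matrix();T[:3,3]=obs['ee_pos']
        V=np.linalg.inv(T@np.array(c['T_tool_cam']))
    else: V=np.array(c['view'])
    return K,np.array(c['D']),V
def cast(n,px,z,obs=None):
    K,D,V=cam(n,obs)
    u=cv2.undistortPoints(np.array(px,float).reshape(-1,1,2),K,D).reshape(-1,2)
    d=np.c_[u[:,0],-u[:,1],-np.ones(len(u))]@V[:3,:3]   # R^T d
    o=-V[:3,:3].T@V[:3,3]
    return o+d*((z-o[2])/d[:,2])[:,None]
def proj(n,P,obs=None):
    K,D,V=cam(n,obs); P=np.atleast_2d(P)@V[:3,:3].T+V[:3,3]
    P=P*[1,-1,-1]
    return cv2.projectPoints(P,np.zeros(3),np.zeros(3),K,D)[0].reshape(-1,2)
E
python3 - <<'E'
from h import *
im=cv2.imread('pics/top0.png')
cv2.imwrite('pics/top0z.png',cv2.resize(im[130:280,270:450],None,fx=4.4,fy=4,interpolation=cv2.INTER_CUBIC)[:600])
hsv=cv2.cvtColor(im,cv2.COLOR_BGR2HSV)
for nm,lo,hi in(("red",(0,150,90),(6,255,255)),("orange",(8,180,120),(18,255,255)),("yellow",(18,100,100),(35,255,255))):
    m=cv2.inRange(hsv,lo,hi);n,l,s,c=cv2.connectedComponentsWithStats(m)
    for i in range(1,n):
        if s[i,4]>2: print(nm,s[i],c[i])
E
```

```text
red [203 124  14  14 158] [209.34177215 130.62658228]
red [377 158   6   6  14] [379.5 160.5]
orange [426 194   9   9  21] [431.28571429 196.85714286]
yellow [484  43  16  15 100] [491.48  50.25]
yellow [515  51  18  18 121] [523.23140496  59.90909091]
yellow [350  85  23  21 187] [361.03743316  95.01604278]
yellow [323 203   7  11  63] [325.71428571 208.14285714]
yellow [362 207   7  11  61] [365.19672131 211.81967213]
```

View pics/top0z.png

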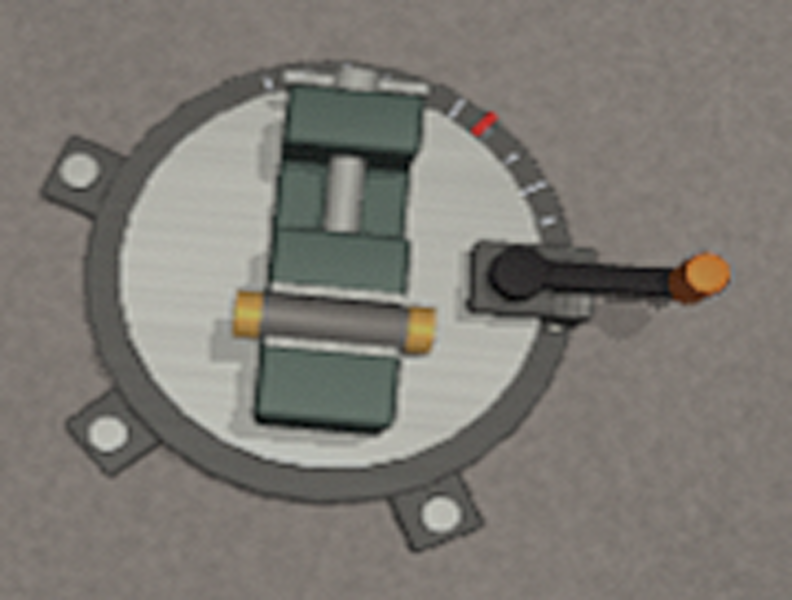

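```bash
python3 - <<'E'
from h import *
from scipy.optimize import least_squares
im=cv2.imread('pics/top0.png')
hsv=cv2.cvtColor(im,cv2.COLOR_BGR2HSV)
K,D,V=cam('top');print('camC',-V[:3,:3].T@V[:3,3])
m=((hsv[...,1]<40)&(hsv[...,2]>150)).astype(np.uint8); w=np.zeros_like(m);w[140:265,285:410]=1;m*=w
cs,_=cv2.findContours(m,cv2.RETR_EXTERNAL,cv2.CHAIN_APPROX_NONE)
c=max(cs,key=cv2.contourArea);print(len(c),cv2.boundingRect(c))
p=cast('top',c.reshape(-1,2),32)[:,:2]
r=least_squares(lambda a:np.hypot(*(p-a[:2]).T)-98,[np.mean(p[:,0]),np.mean(p[:,1])],loss='soft_l1',f_scale=1)
res=r.fun;print('flange ctr',r.x,np.percentile(abs(np.hypot(*(p-r.x).T)-98),[50,80]))
C=r.x
mk=cast('top',[[379.5,160.5]],30)[0];print('mark',mk, np.degrees(np.arctan2(mk[1]-C[1],mk[0]-C[0])),np.hypot(*(mk[:2]-C)))
# post top: orange wide mask
m=cv2.inRange(hsv,(5,120,60),(22,255,255)); m[:, :415]=0;m[:,445:]=0;m[:180]=0;m[215:]=0
ys,xs=np.nonzero(m);print(len(xs),xs.min(),xs.max(),ys.min(),ys.max())
mb=m.copy();mb[hsv[...,2]<190]=0;ys,xs=np.nonzero(mb);print('top',xs.mean(),ys.mean(),len(xs));P=cast('top',[[xs.mean(),ys.mean()]],106)[0];print('post',P,np.hypot(*(P[:2]-C)),np.degrees(np.arctan2(*(P[:2]-C)[::-1])))
s=cv2.imread('pics/side0.png');cv2.imwrite('pics/side0z.png',cv2.resize(s[150:275,270:410],None,fx=4.5,fy=4.5,interpolation=cv2.INTER_CUBIC))
E
```

```text
camC [409.30121396 128.32872677 909.93933554]
593 (298, 153, 94, 94)
flange ctr [552.83067057  78.12660721] [17.12470738 50.50904557]
mark [628.80095107   7.78034518  30.        ] -42.79878635099559 103.53781966920089
124 422 435 193 205
top 434.0 198.0 2
post [540.32231993 -83.17944092 106.        ] 161.79029637142034 -94.43408283364128
```

View pics/side0z.png

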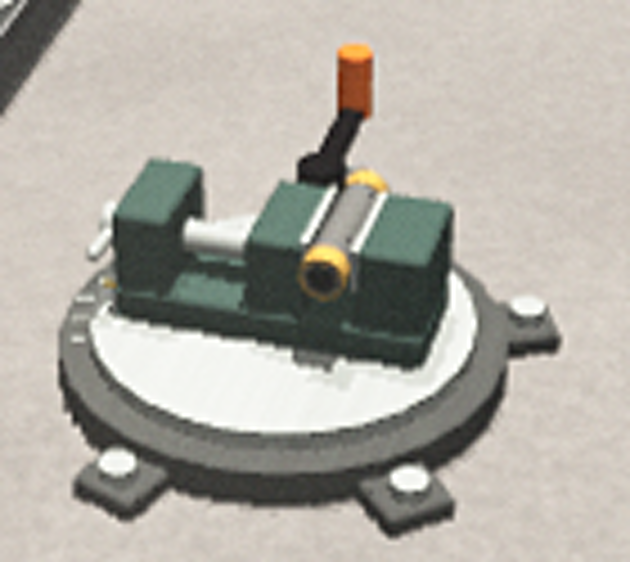

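```bash
python3 - <<'E'
from h import *
from scipy.optimize import least_squares
im=cv2.imread('pics/top0.png')
hsv=cv2.cvtColor(im,cv2.COLOR_BGR2HSV)
m=((hsv[...,1]<40)&(hsv[...,2]>150)).astype(np.uint8); w=np.zeros_like(m);w[140:265,285:410]=1;m*=w
# outermost pixel by angle about rough centre
ys,xs=np.nonzero(m); p=cast('top',np.c_[xs,ys],32)[:,:2]
C=np.array([552,78.])
for it in range(3):
    d=p-C;a=np.degrees(np.arctan2(d[:,1],d[:,0]));r=np.hypot(*d.T);ok=r<102
    q=[];
    for b in range(-180,180,4):
        s=ok&(a>=b)&(a<b+4)
        if s.any():
            i=np.where(s)[0][np.argmax(r[s])]
            if not(-115<b<-45 or -25<b<25): q.append(p[i])
    q=np.array(q)
    f=least_squares(lambda x:np.hypot(*(q-x[:2]).T)-x[2],[*C,98],loss='soft_l1');C=f.x[:2]
print(f.x,np.median(abs(f.fun)),len(q))
for nm,px,z in(('mark',(379.5,160.5),30),('post',(430.5,198.3),106),('hubtop?',(388,198),74),('bottlecap',(209.3,130.6),130),('coupl',(361,95),42)):
    P=cast('top',[px],z)[0];d=P[:2]-C;print(nm,P.round(1),np.hypot(*d).round(1),np.degrees(np.arctan2(d[1],d[0])).round(1))
# vise end block top corners (zoom px) z=96
z=np.array([[292,88],[424,95],[412,157],[287,146],[262,350],[398,358],[385,432],[258,420]])/[4.4,4]+[270,130]
print(cast('top',z,96).round(1))
E
```

```text
[549.15978086  77.82723879  96.5251941 ] 0.2983692478421247 60
mark [628.8   7.8  30. ] 106.1 -41.3
post [539.6 -76.6 106. ] 154.7 -93.5
hubtop? [544.   -2.2  74. ] 80.2 -93.7
bottlecap [655.1 334.7 130. ] 277.8 67.6
coupl [765.4  47.   42. ] 218.5 -8.1
[[627.4  99.   96. ]
 [625.1  41.8  96. ]
 [594.7  47.   96. ]
 [599.1 100.8  96. ]
 [502.  110.3  96. ]
 [499.2  52.9  96. ]
 [464.8  58.2  96. ]
 [469.5 111.5  96. ]]
```

```bash
python3 - <<'E'
from h import *
o=ctrl.get_obs();print(R.from_rotvec(o['orientation']).as_matrix().round(3));print(calibration('wrist')['T_tool_cam'][:3,3])
E
```

```text
[[-0.     0.242  0.97 ]
 [-0.001  0.97  -0.242]
 [-1.    -0.001 -0.   ]]
[-162.78142177   -0.64323181  -75.72640992]
```

>>> move_arm:
  rows:
    - [40,-42,10,-0.12,-1]
    - [85,-90,20,-0.24,-1]
    - [130,-137,30,-0.36,-1]
    - [175,-185,30,-0.48,-1]
    - [220,-232,30,-0.6,-1]
    - [265,-280,30,-0.72,-1]
    - [310,-327,30,-0.84,-1]
    - [355,-375,30,-0.96,-1]
    - [400,-422,30,-1.08,-1]
    - [445,-470,30,-1.2,-1]
    - [490,-517,30,-1.32,-1]
    - [535,-566,30,-1.39,-1]

```text
t: 1.65
ee_pos: [663.7, 63.7, 251.8]
orientation: [1.258, 1.178, -1.259]
ft_force: [0.8, 0.5, 0.7]
width: 87.6
```

```bash
python3 - <<'E'
from h import *
o=ctrl.get_obs();im=get_image('wrist');cv2.imwrite('pics/w1.png',im);print(o['ee_pos'],o['orientation'],o['qpos'],o['ft_force'],np.abs(o['qvel']).max())
import pickle;pickle.dump(o,open('w1.pkl','wb'))
E
```

```text
[663.73427436  63.70261181 251.83607575] [ 1.25779125  1.17801397 -1.25946195] [7.76813726e-02 4.56649138e-01 1.50483578e+00 3.57973379e-04
 1.18161351e+00 1.44563402e-01] [0.76205392 0.54012992 0.66661361] 0.6896684505500297
```

View pics/w1.png

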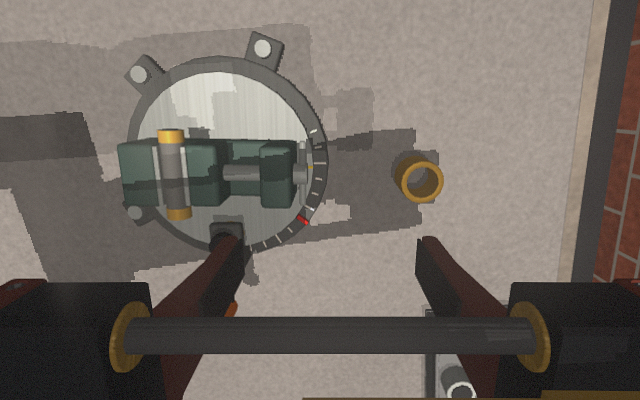

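```bash
cat >> h.py <<'E'
from scipy.optimize import least_squares
def meas(im,o,tag,show=True):
    hsv=cv2.cvtColor(im,cv2.COLOR_BGR2HSV)
    C0=np.array([549.2,77.8,32]); u=proj('wrist',C0,o)[0]
    # base outer-ring mask via flange brightness, outermost by angle
    m=((hsv[...,1]<60)&(hsv[...,2]>120)); ys,xs=np.nonzero(m)
    p=cast('wrist',np.c_[xs,ys],32,o)[:,:2];
    out={}
    def blob(lo,hi,z):
        mm=cv2.inRange(hsv,lo,hi);ys,xs=np.nonzero(mm)
        if not len(xs): return None
        q=cast('wrist',np.c_[xs,ys],z,o)[:,:2];r=np.hypot(*(q-C0[:2]).T)
        s=(r>84)&(r<122); return np.c_[xs,ys][s],q[s]
    for nm,lo,hi,z in(('red',(0,120,70),(8,255,255),30),('red2',(172,120,70),(180,255,255),30),('yel',(18,90,80),(36,255,255),32)):
        b=blob(lo,hi,z)
        if b is None or len(b[0])==0: continue
        px,q=b;c=q.mean(0);d=c-C0[:2]
        print(tag,nm,len(px),px.mean(0).round(1),c.round(1),'r',np.hypot(*d).round(1),'ang',np.degrees(np.arctan2(d[1],d[0])).round(2), 'rad range',np.hypot(*(q-C0[:2]).T).min().round(1),np.hypot(*(q-C0[:2]).T).max().round(1))
    if show:
        x,y=int(u[0]),int(u[1]);x0=max(0,x-70);y0=max(0,y-110)
        cv2.imwrite(f'pics/{tag}z.png',cv2.resize(im[y0:y0+200,x0:x0+250],None,fx=3,fy=3,interpolation=cv2.INTER_CUBIC));print('zoom origin',x0,y0,'centre px',u)
E
python3 - <<'E'
from h import *
import pickle;o=pickle.load(open('w1.pkl','rb'));meas(cv2.imread('pics/w1.png'),o,'w1')
E
```

```text
w1 red 60 [302.1 219.4] [627.5   7.7] r 105.1 ang -41.84 rad range 97.9 112.4
w1 red2 1 [299. 214.] [624.5  14.5] r 98.3 ang -40.04 rad range 98.3 98.3
w1 yel 136 [188.2 209.8] [496.8  28.5] r 71.9 ang -136.72 rad range 84.0 96.1
zoom origin 156 54 centre px [226.43774442 164.96053166]
```

View pics/w1z.png

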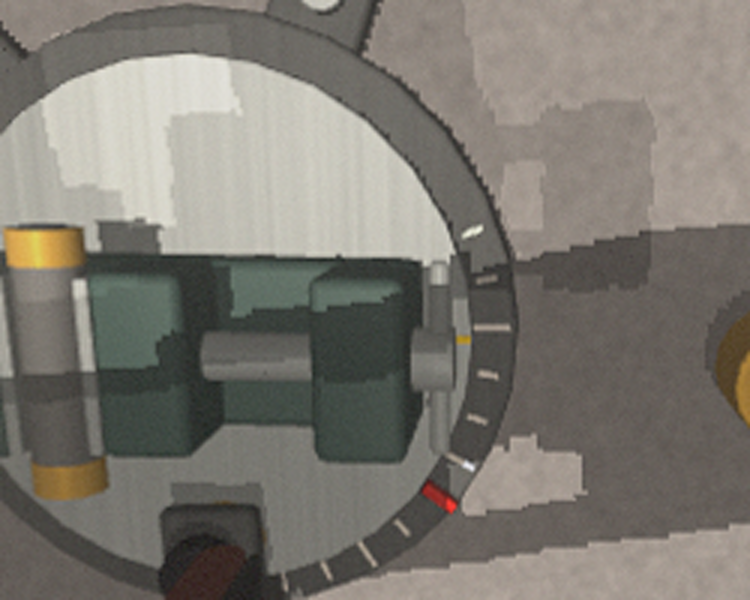

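```bash
python3 - <<'E'
from h import *
import pickle;o=pickle.load(open('w1.pkl','rb'))
C=np.array([549.2,77.8])
for nm,p,z in(('t-10',(487,280),22),('t0',(492,328),22),('t10',(488,376),22),('t20',(477,420),22),('t30',(460,463),22),('t50',(402,527),22),('t60',(369,554),22),('t70',(327,570),22),('idx',(464,340),32),('mark',(440,498),30),('markin',(426,488),30),('markout',(454,509),30)):
    q=cast('wrist',[(p[0]/3+156-.33,p[1]/3+54-.33)],z,o)[0,:2];d=q-C
    print(nm,q.round(1),np.hypot(*d).round(1),np.degrees(np.arctan2(d[1],d[0])).round(2))
E
```

```text
t-10 [652.1  89.8] 103.6 6.65
t0 [652.7  71.5] 103.7 -3.48
t10 [649.8  53. ] 103.6 -13.87
t20 [644.2  35.7] 103.9 -23.89
t30 [636.1  18.6] 105.1 -34.26
t50 [610.6  -6.7] 104.4 -54.03
t60 [596.1 -17.5] 106.2 -63.81
t70 [578.2 -23.3] 105.2 -73.98
idx [642.4  69.4] 93.5 -5.14
mark [627.8   7.3] 105.6 -41.9
markin [622.7  11.8] 98.8 -41.95
markout [632.8   2.4] 112.6 -42.03
```

>>> move_arm:
  rows:
    - [-40,-47,-10,0,0.18]
    - [-82,-94,-30,0,0.18]
    - [-125,-141,-60,0,0.18]
    - [-125,-141,-100,0,0.18]
    - [-125,-141,-112,0,0.18]
    - [-125,-141,-112,0,0.18]

```text
t: 2.45
ee_pos: [543.7, -82.4, 139.7]
orientation: [1.261, 1.171, -1.262]
ft_force: [0.4, 0.6, 0.8]
width: 36.6
```

```bash
python3 - <<'E'
from h import *
o=ctrl.get_obs();im=get_image('wrist');cv2.imwrite('pics/w2.png',im);cv2.imwrite('pics/t2.png',get_image('top'));print(o['ee_pos'],R.from_rotvec(o['orientation']).as_matrix()[:,1].round(3),o['ft_force'],o['width'])
print(proj('wrist',[539.3,-76.8,106],o))
E
```

```text
[543.73714609 -82.4056725  139.65391095] [ 0.997 -0.072  0.002] [0.40931604 0.59130493 0.76564215] 36.56517462421791
[[321.17749646 222.08866774]]
```

View pics/w2.png

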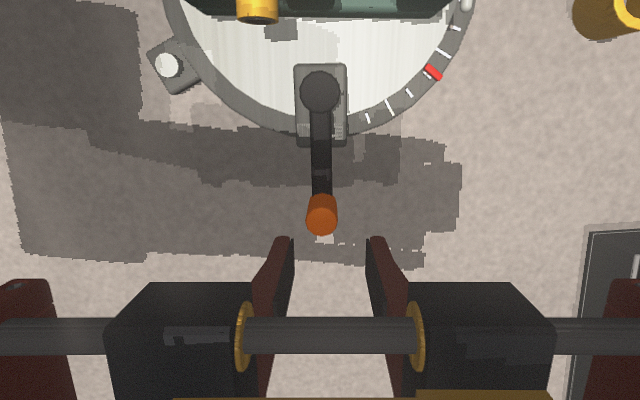

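>>> move_arm:
  rows:
    - [-4.5,5.5,-10,0,0.18]
    - [-4.5,5.5,-30,0,0.18]
    - [-4.5,5.5,-50,0,0.18]
    - [-4.5,5.5,-56,0,0.18]
    - [-4.5,5.5,-56,0,0.18]

```text
t: 3.18
ee_pos: [540.5, -76.5, 85.1]
orientation: [1.261, 1.17, -1.259]
ft_force: [1.4, -0.2, 0.1]
width: 36.1
```

>>> move_arm:
  rows:
    - [3,0,-1,0,0.18]
    - [5,0,-1,0,0.18]
    - [6,0,-1,0,0.18]
    - [7,0,-1,0,0.18]
    - [8,0,-1,0,0.18]
    - [9,0,-1,0,0.18]
    - [10,0,-1,0,0.18]
    - [10,0,-1,0,0.18]

```text
t: 4.18
ee_pos: [549.4, -76.5, 83.9]
orientation: [1.26, 1.171, -1.261]
ft_force: [-6.1, -1.3, 4.2]
width: 36.2
```

>>> move_arm:
  rows:
    - [1,0,0,0,0.18]
    - [2,0,0,0,0.18]
    - [3,0,0,0,0.18]
    - [4,0,0,0,0.18]

```text
t: 4.68
ee_pos: [552.4, -76.7, 83.6]
orientation: [1.259, 1.173, -1.262]
ft_force: [-5.2, -1.5, 3.2]
width: 36.2
```

```bash
cat >> h.py <<'E'
def tcp(th,off,hub=(544.,-2.)):
    a=np.radians(-93.6)+th;b=a+np.pi/2
    return np.array([hub[0]+75*np.cos(a)+off*np.cos(b),hub[1]+75*np.sin(a)+off*np.sin(b)])
E
python3 - <<'E'
from h import *
p0=np.array([552.4,-76.7])
print(tcp(.06,8))
for t in np.arange(.1,.75,.05): print(round(t,2),(tcp(t,8)-p0).round(1))
E
```

```text
[551.78757923 -77.02235407]
0.1 [2.4 0. ]
0.15 [6.1 0.7]
0.2 [9.8 1.5]
0.25 [13.4  2.5]
0.3 [17.   3.7]
0.35 [20.5  5. ]
0.4 [24.   6.6]
0.45 [27.3  8.3]
0.5 [30.6 10.1]
0.55 [33.8 12.2]
0.6 [36.9 14.4]
0.65 [39.8 16.7]
0.7 [42.6 19.2]
```

>>> move_arm:
  rows:
    - [2,0,0,0.02,0.18]
    - [4,0.4,0,0.04,0.18]
    - [6,0.7,0,0.07,0.18]
    - [8,1.1,0,0.1,0.18]
    - [10,1.5,0,0.13,0.18]

```text
t: 5.3
ee_pos: [562.7, -75.0, 83.7]
orientation: [1.162, 1.235, -1.165]
ft_force: [-5.0, 1.4, 2.5]
width: 36.0
```

```bash
python3 - <<'E'
from h import *
cv2.imwrite('pics/w3.png',get_image('wrist'))
E
```

```text
(no output)
```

View pics/w3.png

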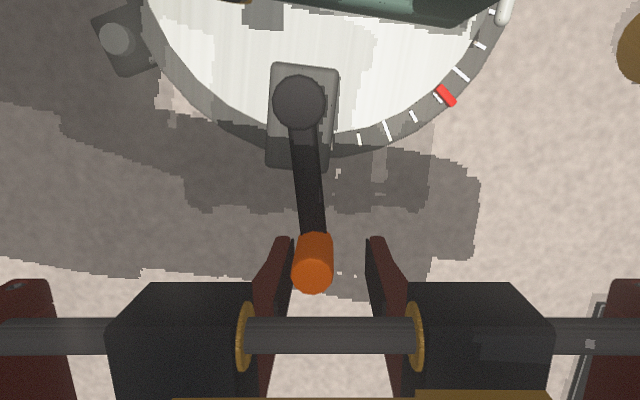

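>>> move_arm:
  rows:
    - [3.5,1,0,0.05,0.18]
    - [7,2.2,0,0.1,0.18]
    - [10.5,3.5,0,0.15,0.18]
    - [14,5,0,0.2,0.18]
    - [17.3,6.8,0,0.25,0.18]
    - [20.5,8.6,0,0.3,0.18]
    - [23.6,10.7,0,0.35,0.18]
    - [26.6,13,0,0.4,0.18]
    - [29.5,15.3,0,0.45,0.18]
    - [29.5,15.3,0,0.45,0.18]

```text
t: 6.6
ee_pos: [593.2, -59.8, 83.8]
orientation: [0.823, 1.405, -0.824]
ft_force: [-1.3, -0.5, 1.6]
width: 35.8
```

```bash
python3 - <<'E'
from h import *
im=get_image('wrist')
cv2.imwrite('pics/w4.png',im);o=ctrl.get_obs();print(R.from_rotvec(o['orientation']).as_matrix()[:,1].round(3),o['qpos'].round(2))
E
```

```text
[0.872 0.49  0.002] [-0.12  0.57  1.78 -0.    0.79 -0.63]
```

View pics/w4.png

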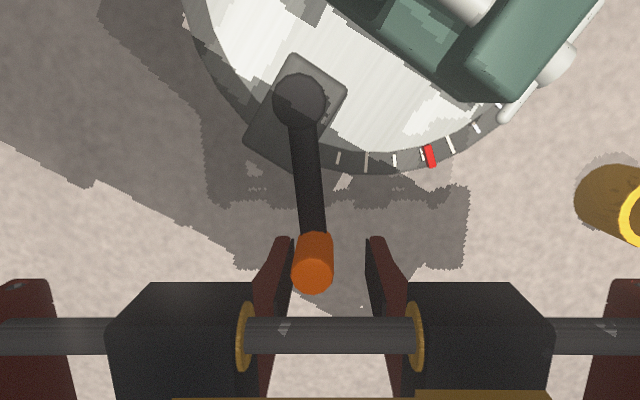

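>>> move_arm:
  rows:
    - [-2.5,-1.5,10,0,0.18]
    - [-3,-2,40,0.1,0.18]
    - [-3,10,75,0.25,0.5]
    - [0,60,80,0.42,1]
    - [10,110,80,0.6,1]
    - [18,155,80,0.78,1]
    - [25,188,70,0.97,1]
    - [25,188,50,0.97,1]
    - [25,188,40,0.97,1]
    - [25,188,40,0.97,1]

```text
t: 7.9
ee_pos: [617.3, 126.8, 122.6]
orientation: [0.073, 1.568, -0.071]
ft_force: [0.0, 0.1, -0.2]
width: 0.6
```

```bash
python3 - <<'E'
from h import *
o=ctrl.get_obs();im=get_image('wrist')
cv2.imwrite('pics/w5.png',im);print(o['ee_pos'],R.from_rotvec(o['orientation']).as_matrix()[:,1].round(3),o['qpos'].round(2),o['width'])
E
```

```text
[617.34754141 126.83021065 122.6458621 ] [0.092 0.996 0.001] [ 0.18  0.55  1.68  0.    0.91 -1.3 ] 0.6038611142656343
```

View pics/w5.png

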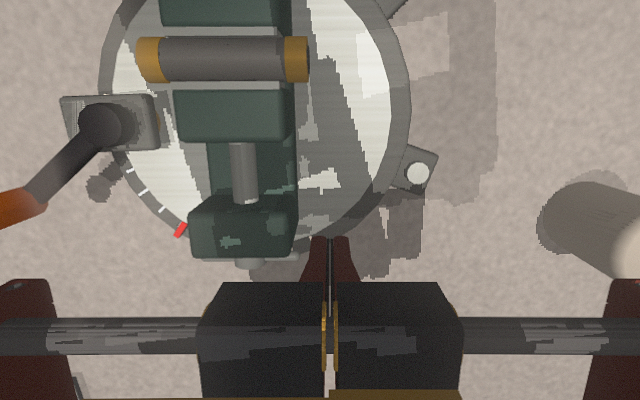

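>>> move_arm:
  rows:
    - [0,3,-20,0,1]
    - [0,3,-40,0,1]
    - [0,3,-56,0,1]
    - [0,3,-60,0,1]
    - [0,3,-60,0,1]

```text
t: 8.57
ee_pos: [617.8, 130.0, 63.0]
orientation: [0.073, 1.568, -0.071]
ft_force: [-0.4, -0.2, -1.0]
width: 0.4
```

```bash
python3 - <<'E'
from h import *
C=np.array([549.2,77.8])
def tp(a,off,r=65):
    a=np.radians(a);return C+r*np.array([np.cos(a),np.sin(a)])+off*np.array([-np.sin(a),np.cos(a)])
for a in(-5,-10,-15,-20,-25,-30,-35,-38,-40,-42,-43):print(a,tp(a,43.5).round(1))
E
```

```text
-5 [617.7 115.5]
-10 [620.8 109.4]
-15 [623.2 103. ]
-20 [625.2  96.4]
-25 [626.5  89.8]
-30 [627.2  83. ]
-35 [627.4  76.2]
-38 [627.2  72.1]
-40 [627.   69.3]
-42 [626.6  66.6]
-43 [626.4  65.3]
```

>>> move_arm:
  rows:
    - [0,-5,0,0,1]
    - [0,-9,0,0,1]
    - [0,-12,0,0,1]
    - [0.5,-14,0,0,1]
    - [1,-16,0,-0.02,1]
    - [2,-18,0,-0.05,1]
    - [3,-20,0,-0.08,1]

```text
t: 9.45
ee_pos: [620.7, 110.4, 63.0]
orientation: [0.138, 1.565, -0.135]
ft_force: [-1.7, 4.3, 1.5]
width: 0.7
```

>>> move_arm:
  rows:
    - [1.4,-3,0,-0.04,1]
    - [2.5,-6,0,-0.08,1]
    - [3.4,-9.5,0,-0.12,1]
    - [4.2,-13,0,-0.17,1]
    - [5,-16.5,0,-0.21,1]
    - [5.7,-20,0,-0.26,1]
    - [6.2,-23.5,0,-0.3,1]
    - [6.5,-26.5,0,-0.35,1]
    - [6.6,-29,0,-0.38,1]
    - [6.6,-29,0,-0.38,1]

```text
t: 10.7
ee_pos: [627.4, 80.8, 63.0]
orientation: [0.435, 1.525, -0.433]
ft_force: [0.0, 0.8, 0.4]
width: 0.5
```

```bash
python3 - <<'E'
from h import *
im=get_image('wrist')
cv2.imwrite('pics/w6.png',im);cv2.imwrite('pics/s6.png',cv2.resize(get_image('side')[150:275,250:410],None,fx=4.5,fy=4.5,interpolation=cv2.INTER_CUBIC))
E
```

```text
(no output)
```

View pics/w6.png

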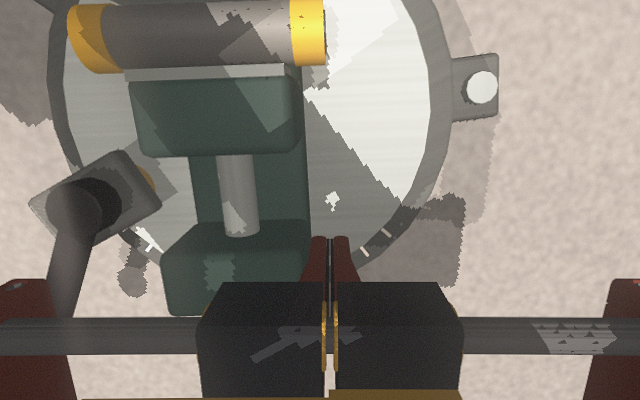

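View pics/s6.png

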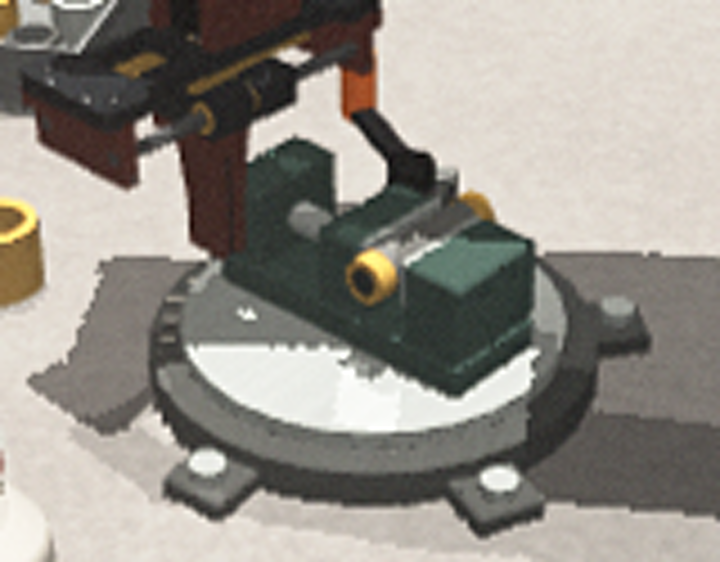

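>>> move_arm:
  rows:
    - [0.1,-2.5,0,-0.04,1]
    - [0,-5,0,-0.08,1]
    - [-0.1,-7.5,0,-0.11,1]
    - [-0.2,-9,0,-0.13,1]
    - [-0.2,-10,0,-0.13,1]
    - [-0.2,-10,0,-0.13,1]

```text
t: 11.55
ee_pos: [627.0, 70.7, 63.0]
orientation: [0.535, 1.502, -0.534]
ft_force: [-0.0, 2.8, 0.7]
width: 0.4
```

>>> move_arm:
  rows:
    - [5,6,0,0,1]
    - [10,12,5,0,1]
    - [12,14,35,0,1]
    - [14,10,70,0,1]
    - [25,-20,87,0,1]
    - [42,-55,87,0,1]
    - [57,-90,87,0,1]
    - [57,-94,87,0,1]
    - [57,-94,87,0,1]
    - [57,-94,87,0,1]

```text
t: 12.8
ee_pos: [683.6, -22.2, 149.9]
orientation: [0.534, 1.502, -0.533]
ft_force: [0.3, -0.1, -0.9]
width: 0.3
```

```bash
python3 - <<'E'
from h import *
import pickle
o=ctrl.get_obs();im=get_image('wrist');pickle.dump(o,open('w7.pkl','wb'))
cv2.imwrite('pics/w7.png',im);print(o['ee_pos'],np.abs(o['qvel']).max());meas(im,o,'w7',False);print(proj('wrist',[549.2,77.8,32],o))
E
```

```text
[683.60295334 -22.19041279 149.91681937] 0.003726329316755488
w7 red 110 [314.5 117.9] [627.2   7.5] r 105.0 ang -42.03 rad range 98.1 112.2
w7 red2 3 [314. 117.] [626.4   7.6] r 104.3 ang -42.26 rad range 98.9 109.7
w7 yel 22 [325.4 104.5] [624.7  20.7] r 94.7 ang -37.11 rad range 92.8 96.5
[[320.36830679 -36.33355128]]
```

View pics/w7.png

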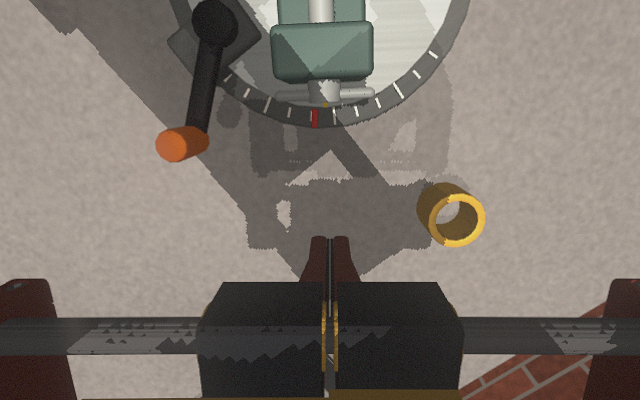

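>>> move_arm:
  rows:
    - [-15,40,0,0,1]
    - [-32,75,-5,-0.03,1]
    - [-46,98,-30,-0.06,1]
    - [-48,98,-60,-0.06,1]
    - [-48,98,-83,-0.06,1]
    - [-48,98,-87,-0.06,1]
    - [-50,95,-87,-0.06,1]
    - [-52,93,-87,-0.06,1]

```text
t: 13.85
ee_pos: [632.2, 70.8, 64.1]
orientation: [0.581, 1.489, -0.579]
ft_force: [1.0, 0.0, 0.9]
width: 0.7
```

>>> move_arm:
  rows:
    - [-1.5,-1.5,-1,0,1]
    - [-3,-3,-1,0,1]
    - [-4.5,-4.2,-1,0,1]
    - [-5.8,-5.4,-1,0,1]
    - [-6.8,-6.3,-1,0,1]
    - [-7.2,-6.7,-1,0,1]
    - [-7.2,-6.7,-1,0,1]
    - [-7.2,-6.7,-1,0,1]

```text
t: 14.85
ee_pos: [627.8, 64.2, 64.2]
orientation: [0.582, 1.483, -0.577]
ft_force: [7.0, 1.6, -0.7]
width: 0.5
```

```bash
python3 - <<'E'
from h import *
o=ctrl.get_obs();print(o['ee_pos'],o['ft_force'],o['moment'],o['joint_torque'].round(1))
cv2.imwrite('pics/w8.png',get_image('wrist'));cv2.imwrite('pics/s8.png',cv2.resize(get_image('side')[130:275,240:410],None,fx=4,fy=4,interpolation=cv2.INTER_CUBIC))
E
```

```text
[627.75416022  64.1921913   64.21423009] [ 7.03859352  1.61278148 -0.74424049] [ 0.09397102 -0.93766767  0.10856246] [ -0.4 -58.1 -16.1  -0.    1.9   0.1]
```

View pics/w8.png

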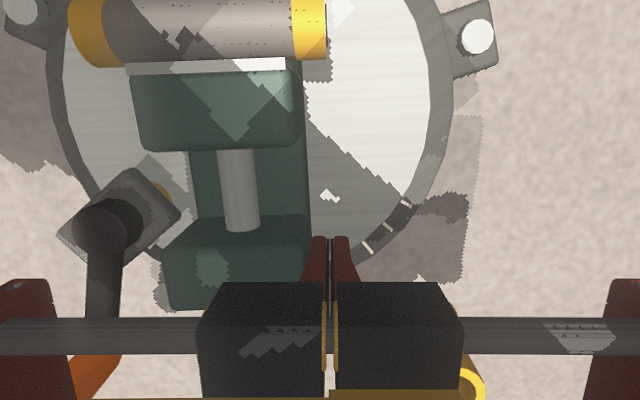

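View pics/s8.png

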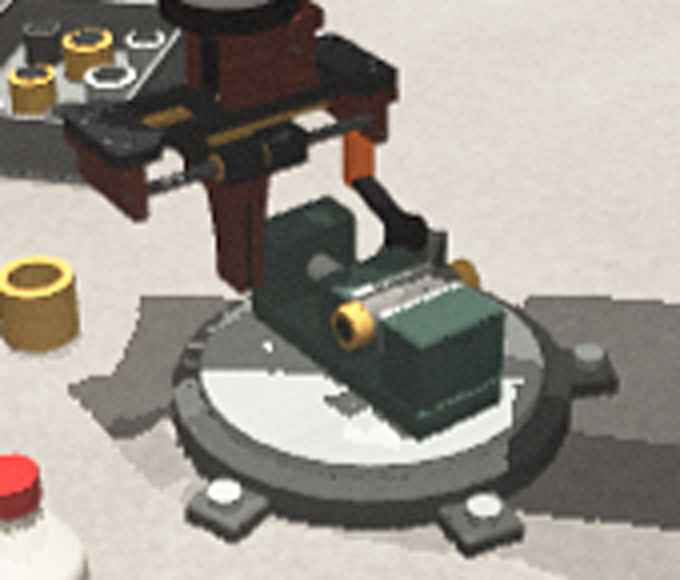

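>>> move_arm:
  rows:
    - [-1.5,-0.3,0,0,1]
    - [-3,-0.5,0,0,1]
    - [-4.5,-0.6,0,0,1]
    - [-5,-0.6,0,0,1]

```text
t: 15.45
ee_pos: [625.2, 63.8, 65.3]
orientation: [0.584, 1.479, -0.574]
ft_force: [7.4, 2.3, -0.2]
width: 0.5
```

>>> move_arm:
  rows:
    - [5,6,0,0,1]
    - [10,12,5,0,1]
    - [12,14,35,0,1]
    - [14,10,70,0.02,1]
    - [25,-15,86,0.06,1]
    - [42,-50,86,0.06,1]
    - [57,-83,86,0.06,1]
    - [59,-87,86,0.06,1]
    - [59,-87,86,0.06,1]
    - [59,-87,86,0.06,1]

```text
t: 16.7
ee_pos: [683.6, -22.0, 151.1]
orientation: [0.537, 1.492, -0.527]
ft_force: [0.3, 0.2, 0.6]
width: 0.5
```

```bash
python3 - <<'E'
from h import *
import pickle
o=ctrl.get_obs();im=get_image('wrist');pickle.dump(o,open('w9.pkl','wb'))
cv2.imwrite('pics/w9.png',im);print(o['ee_pos'],np.abs(o['qvel']).max());meas(im,o,'w9',False)
cv2.imwrite('pics/w9z.png',cv2.resize(im[0:160,200:420],None,fx=3.5,fy=3.5,interpolation=cv2.INTER_CUBIC))
E
```

```text
[683.55481674 -22.03535535 151.12034127] 0.0027469202737420385
w9 red 113 [313.3 117. ] [627.4   7.5] r 105.2 ang -41.98 rad range 98.2 112.3
w9 red2 4 [314.5 120.2] [630.    6.6] r 107.7 ang -41.4 rad range 99.0 111.3
w9 yel 16 [312.5 103.5] [619.1  13.7] r 94.9 ang -42.54 rad range 93.7 96.1
```

View pics/w9z.png

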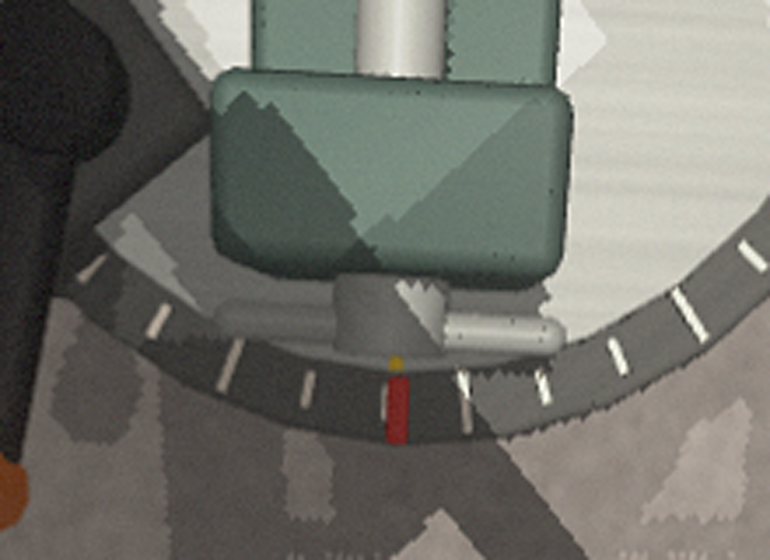

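```bash
python3 - <<'E'
from h import *
import pickle
o=pickle.load(open('w9.pkl','rb'));im=cv2.imread('pics/w9.png');hsv=cv2.cvtColor(im,cv2.COLOR_BGR2HSV)
m=cv2.inRange(hsv,(4,170,60),(16,255,255));m[:, 250:]=0;m[250:]=0
n,l,s,c=cv2.connectedComponentsWithStats(m);i=1+np.argmax(s[1:,4]);print(s[i],c[i])
for t in (.5,.55,.6,.65):
  P=[*tcp(t,0),106];print(t,np.round(P,1),proj('wrist',P,o).round(1))
cv2.imwrite('pics/w9p.png',cv2.resize(im[80:180,120:260],None,fx=4,fy=4))
print(R.from_rotvec(o['orientation']).as_matrix()[:,1])
E
```

```text
[158 125  50  36 992] [181.83165323 141.27318548]
0.5 [575.8 -69.9 106. ] [[150.9 138.6]]
0.55 [579.1 -68.3 106. ] [[157.2 141.3]]
0.6 [582.4 -66.4 106. ] [[163.5 143.7]]
0.65 [585.6 -64.4 106. ] [[169.8 145.7]]
[0.62931174 0.77709184 0.0097473 ]
```

View pics/w9p.png

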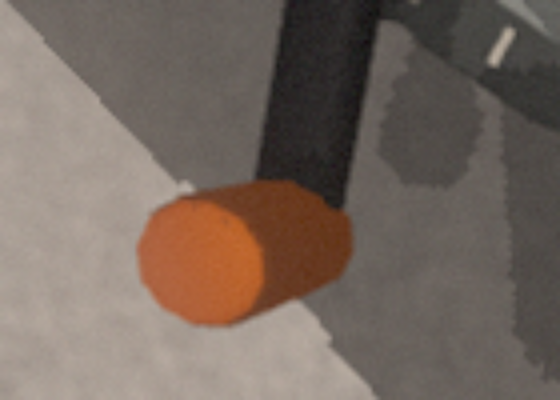

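>>> move_arm:
  rows:
    - [-30,-13,0,-0.1,0.18]
    - [-65,-28,0,-0.2,0.18]
    - [-98,-42.4,0,-0.3,0.18]
    - [-98,-42.4,-10,-0.3,0.18]
    - [-98,-42.4,-35,-0.3,0.18]
    - [-98,-42.4,-60,-0.3,0.18]
    - [-98,-42.4,-67,-0.3,0.18]
    - [-98,-42.4,-67,-0.3,0.18]

```text
t: 17.75
ee_pos: [586.0, -63.9, 83.9]
orientation: [0.765, 1.42, -0.759]
ft_force: [-0.0, -0.2, 0.2]
width: 36.3
```

```bash
python3 - <<'E'
from h import *
p0=ctrl.get_obs()['ee_pos'][:2];print(p0)
for t in np.arange(.6,-1.45,-.05): print(round(t,2),(tcp(t,-8)).round(1),(tcp(t,-8)-p0).round(1))
E
```

```text
[585.96043291 -63.88770789]
0.6 [575.5 -70.5] [-10.5  -6.6]
0.55 [572. -72.] [-13.9  -8.1]
0.5 [568.5 -73.3] [-17.5  -9.4]
0.45 [564.9 -74.5] [-21.1 -10.6]
0.4 [561.3 -75.4] [-24.7 -11.5]
0.35 [557.6 -76.2] [-28.4 -12.3]
0.3 [553.8 -76.8] [-32.1 -12.9]
0.25 [550.1 -77.2] [-35.9 -13.3]
0.2 [546.3 -77.4] [-39.6 -13.5]
0.15 [542.6 -77.4] [-43.4 -13.5]
0.1 [538.8 -77.2] [-47.2 -13.4]
0.05 [535.  -76.9] [-50.9 -13. ]
-0.0 [531.3 -76.3] [-54.7 -12.5]
-0.05 [527.6 -75.6] [-58.4 -11.7]
-0.1 [523.9 -74.7] [-62.  -10.8]
-0.15 [520.3 -73.6] [-65.6  -9.7]
-0.2 [516.8 -72.3] [-69.2  -8.5]
-0.25 [513.3 -70.9] [-72.7  -7. ]
-0.3 [509.9 -69.3] [-76.1  -5.4]
-0.35 [506.6 -67.5] [-79.4  -3.6]
-0.4 [503.4 -65.5] [-82.6  -1.6]
-0.45 [500.2 -63.4] [-85.7   0.5]
-0.5 [497.2 -61.2] [-88.7   2.7]
-0.55 [494.3 -58.8] [-91.6   5.1]
-0.6 [491.5 -56.2] [-94.4   7.7]
-0.65 [488.9 -53.5] [-97.1  10.4]
-0.7 [486.4 -50.7] [-99.6  13.2]
-0.75 [484.  -47.7] [-101.9   16.1]
-0.8 [481.8 -44.7] [-104.1   19.2]
-0.85 [479.8 -41.5] [-106.2   22.4]
-0.9 [477.9 -38.3] [-108.1   25.6]
-0.95 [476.1 -34.9] [-109.8   29. ]
-1.0 [474.6 -31.5] [-111.4   32.4]
-1.05 [473.2 -28. ] [-112.8   35.9]
-1.1 [472.  -24.4] [-114.    39.5]
-1.15 [471.  -20.8] [-115.    43.1]
-1.2 [470.1 -17.1] [-115.9   46.8]
-1.25 [469.4 -13.4] [-116.5   50.5]
-1.3 [469.   -9.7] [-117.    54.2]
-1.35 [468.7  -5.9] [-117.3   58. ]
-1.4 [468.6  -2.1] [-117.4   61.8]
```

>>> move_arm:
  rows:
    - [-6,-4,0,0,0.18]
    - [-10.5,-6.6,0,-0.05,0.18]
    - [-13.9,-8.1,0,-0.1,0.18]
    - [-17.5,-9.4,0,-0.15,0.18]
    - [-21.1,-10.6,0,-0.2,0.18]
    - [-24.7,-11.5,0,-0.25,0.18]
    - [-28.4,-12.3,0,-0.3,0.18]
    - [-32.1,-12.9,0,-0.35,0.18]
    - [-35.9,-13.3,0,-0.4,0.18]
    - [-39.6,-13.5,0,-0.45,0.18]
    - [-47.2,-13.4,0,-0.55,0.18]
    - [-50.9,-13,0,-0.6,0.18]

```text
t: 19.25
ee_pos: [535.7, -77.3, 85.0]
orientation: [1.216, 1.188, -1.213]
ft_force: [2.2, -0.8, -2.1]
width: 35.7
```

>>> move_arm:
  rows:
    - [-4.4,1,-1,-0.05,0.18]
    - [-8.1,1.7,-1,-0.1,0.18]
    - [-11.8,2.6,-1,-0.15,0.18]
    - [-15.4,3.7,-1,-0.2,0.18]
    - [-18.9,5,-1,-0.25,0.18]

```text
t: 19.88
ee_pos: [517.6, -72.7, 85.1]
orientation: [1.397, 1.055, -1.394]
ft_force: [1.9, -1.2, -1.3]
width: 36.0
```

>>> move_arm:
  rows:
    - [-3.6,1.3,-0.5,-0.05,0.18]
    - [-7,2.9,-0.5,-0.1,0.18]
    - [-10.5,4.8,-0.5,-0.15,0.18]
    - [-13.7,6.8,-0.5,-0.2,0.18]

```text
t: 20.38
ee_pos: [504.7, -66.4, 85.7]
orientation: [1.539, 0.932, -1.535]
ft_force: [1.6, -1.1, -1.9]
width: 35.6
```

>>> move_arm:
  rows:
    - [-2,1.2,-1,-0.03,0.18]
    - [-4.5,3,-1.5,-0.07,0.18]
    - [-7.5,5.2,-1.5,-0.12,0.18]
    - [-10.4,7.6,-1.5,-0.17,0.18]

```text
t: 20.88
ee_pos: [494.9, -59.0, 84.9]
orientation: [1.656, 0.816, -1.652]
ft_force: [0.8, -0.2, -0.2]
width: 36.0
```

>>> move_arm:
  rows:
    - [-3.4,2.8,-0.5,-0.05,0.18]
    - [-6,5.5,-0.5,-0.1,0.18]
    - [-8.5,8.3,-0.5,-0.15,0.18]

```text
t: 21.25
ee_pos: [486.7, -50.9, 84.9]
orientation: [1.755, 0.704, -1.753]
ft_force: [0.9, -1.3, -1.2]
width: 35.8
```

>>> move_arm:
  rows:
    - [-2.7,3.2,-0.5,-0.05,0.18]
    - [-4.9,6.2,-0.5,-0.1,0.18]
    - [-6.9,9.4,-0.5,-0.15,0.18]

```text
t: 21.62
ee_pos: [480.5, -42.3, 84.9]
orientation: [1.852, 0.582, -1.849]
ft_force: [2.3, -6.9, -4.3]
width: 36.3
```

>>> move_arm:
  rows:
    - [-0.6,0.8,-0.5,-0.02,0.18]
    - [-0.6,0.8,-0.5,-0.02,0.18]

```text
t: 21.88
ee_pos: [480.6, -41.9, 84.8]
orientation: [1.865, 0.565, -1.86]
ft_force: [1.9, -5.6, -1.8]
width: 36.3
```

>>> move_arm:
  rows:
    - [-0.9,1.2,-0.5,-0.02,0.18]
    - [-1.8,2.4,-0.5,-0.03,0.18]
    - [-2.4,3.6,-0.5,-0.04,0.18]
    - [-2.4,3.6,-0.5,-0.04,0.18]

```text
t: 22.38
ee_pos: [478.8, -39.1, 84.7]
orientation: [1.889, 0.53, -1.884]
ft_force: [2.4, -7.8, -1.6]
width: 36.2
```

>>> move_arm:
  rows:
    - [-0.7,1.4,-0.3,-0.02,0.18]
    - [-1.4,2.8,-0.3,-0.04,0.18]
    - [-2,4,-0.3,-0.05,0.18]
    - [-2,4,-0.3,-0.05,0.18]

```text
t: 22.88
ee_pos: [477.2, -36.1, 84.6]
orientation: [1.919, 0.486, -1.914]
ft_force: [1.6, -10.8, -3.7]
width: 36.3
```

>>> move_arm:
  rows:
    - [-0.7,1.4,0,-0.02,0.18]
    - [-1.4,2.8,0,-0.03,0.18]
    - [-2,4,0,-0.05,0.18]
    - [-2,4,0,-0.05,0.18]

```text
t: 23.38
ee_pos: [475.9, -33.2, 84.7]
orientation: [1.948, 0.441, -1.942]
ft_force: [3.7, -10.5, -5.7]
width: 35.9
```

>>> move_arm:
  rows:
    - [-0.6,1.5,0.3,-0.02,0.18]
    - [-1.3,3,0.3,-0.03,0.18]
    - [-1.8,4.3,0.3,-0.04,0.18]
    - [-1.8,4.3,0.3,-0.04,0.18]

```text
t: 23.88
ee_pos: [474.5, -30.2, 84.9]
orientation: [1.971, 0.404, -1.965]
ft_force: [2.9, -12.3, -6.7]
width: 36.4
```

>>> move_arm:
  rows:
    - [-0.6,1.5,-0.3,-0.01,0.18]
    - [-1.2,3,-0.3,-0.02,0.18]
    - [-1.6,3.9,-0.3,-0.03,0.18]
    - [-1.6,3.9,-0.3,-0.03,0.18]

```text
t: 24.38
ee_pos: [473.6, -28.0, 84.8]
orientation: [1.987, 0.375, -1.981]
ft_force: [2.7, -14.8, -6.1]
width: 36.1
```

>>> move_arm:
  rows:
    - [1.5,-3.5,0,0,0.18]
    - [3.3,-7.2,0,0,0.18]
    - [3.3,-7.2,15,0,0.18]
    - [3.3,-7.2,45,0,0.18]
    - [10,-7,67,0,0.18]
    - [40,-5,67,0,0.18]
    - [75,-3,67,0,0.18]
    - [93,-3,67,0,0.18]
    - [93,-3,67,0,0.18]
    - [93,-3,67,0,0.18]

```text
t: 25.62
ee_pos: [565.5, -30.8, 152.0]
orientation: [1.986, 0.376, -1.982]
ft_force: [0.1, 0.3, 0.3]
width: 35.8
```

```bash
python3 - <<'E'
from h import *
import pickle
o=ctrl.get_obs();im=get_image('wrist');pickle.dump(o,open('w10.pkl','wb'))
cv2.imwrite('pics/w10.png',im);print(o['ee_pos'],np.abs(o['qvel']).max());meas(im,o,'w10',False)
E
```

```text
[565.47356388 -30.78082248 151.99880223] 0.007709412278394819
w10 red 117 [310.2 105. ] [627.5   7.1] r 105.5 ang -42.09 rad range 97.9 112.7
w10 red2 1 [301. 108.] [622.4  12.9] r 97.8 ang -41.52 rad range 97.8 97.8
w10 yel 741 [114.8 191.7] [498.7 126.3] r 70.0 ang 136.19 rad range 84.0 102.0
```

View pics/w10.png

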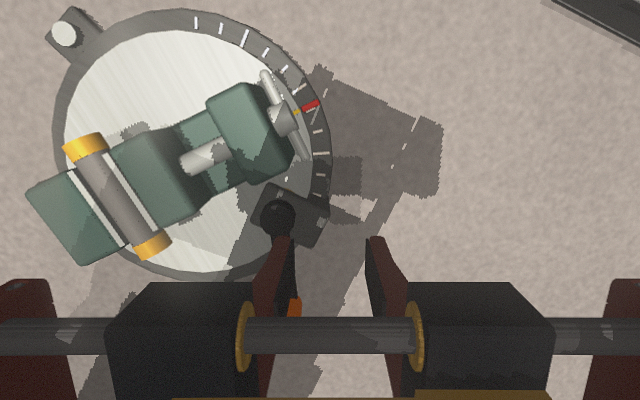

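```bash
python3 - <<'E'
from h import *
import pickle
o=pickle.load(open('w10.pkl','rb'));im=cv2.imread('pics/w10.png');hsv=cv2.cvtColor(im,cv2.COLOR_BGR2HSV)
m=cv2.inRange(hsv,(18,70,80),(38,255,255));m[:, :280]=0;m[:,330:]=0;m[:90]=0;m[135:]=0
ys,xs=np.nonzero(m);q=cast('wrist',np.c_[xs,ys],32,o)[:,:2];C=[549.2,77.8];d=q.mean(0)-C;print(len(xs),xs.mean(),ys.mean(),np.hypot(*d),np.degrees(np.arctan2(d[1],d[0])))
cv2.imwrite('pics/w10z.png',cv2.resize(im[50:170,230:370],None,fx=5,fy=5,interpolation=cv2.INTER_CUBIC))
E
```

```text
36 296.02777777777777 111.36111111111111 93.27316609811493 -41.907049199126796
```

View pics/w10z.png

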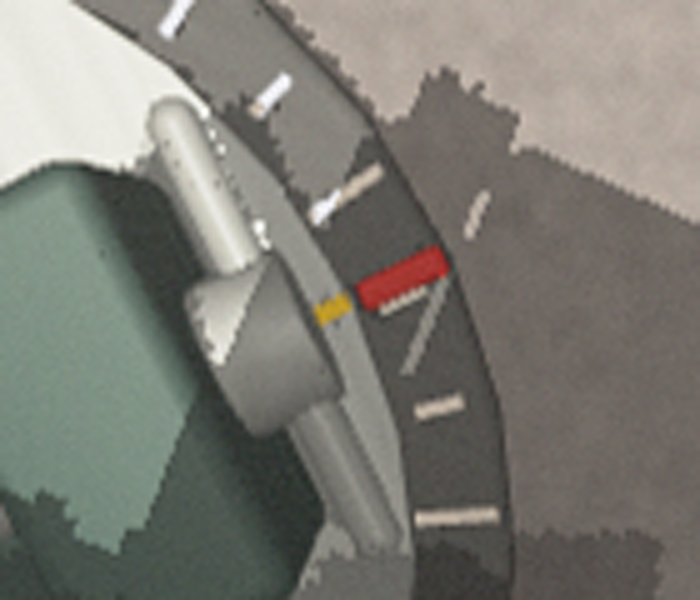

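```bash
python3 - <<'E'
from h import *
im=get_image('top');cv2.imwrite('pics/top_end.png',im)
d=cv2.absdiff(im,cv2.imread('pics/top0.png'))
print('bottle',d[120:140,200:220].mean(),'coupl',d[84:110,348:374].mean(),'wrench',d[250:335,203:225].mean())
print(ctrl.get_obs()['ft_force'],ctrl.close_job())
E
```

```text
bottle 10.345833333333333 coupl 10.097633136094675 wrench 13.794295900178254
the job is handed in; nothing more can be done
[ 0.1973858   1.06497304 -0.19876335] None
```

View pics/top_end.png

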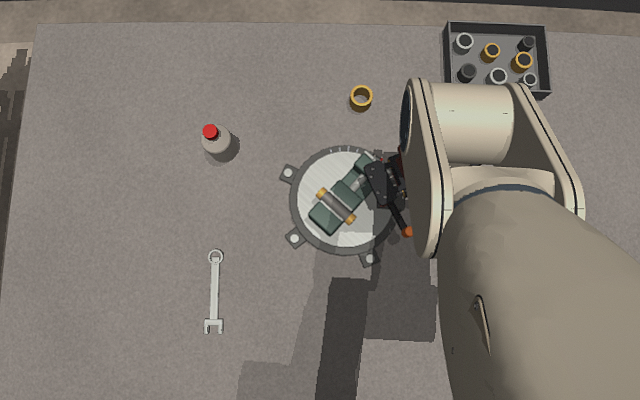

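The job is done and handed in at about 26 s. I opened the handle to about 0.65 rad, swung the vise to the red mark and tightened the handle again by feel. I then backed the gripper off and raised it clear.

- **Angle:** the last wrist picture, taken after tightening and letting go, puts the index at −41.9° and the mark at −42.1°, about 0.2° apart. I had set the vise about 0.5° past the mark, and tightening dragged it back onto it.
- **Clamp:** the handle began to bite at about −0.83 rad. The last push was about 14.5 N square to the lever, at about −1.05 rad. A vertical rubbing force of about 6 N came on top of that, roughly 16 N in all. I did not push the vise again to check that it is locked.
- **Forces:** the highest readings were about 16 N on the handle and 8 N on the vise. These were read only at the end of each move, so a short peak between readings could have been missed. While loosening I saw only about 6 to 8 N, not the 15 N expected to break it free, so that peak probably fell between readings.
- **Bystanders:** in the end top picture the bottle, coupling and wrench are where they started. A pixel comparison with the first picture came out at 10 to 14 grey levels, which did not settle it, so I went by eye.

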